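# Set the laundry-room supply row over into the counter rack, reversed

## Task

Move the four laundry supplies from the grey delivery tray into the brown wooden rack, one to a pocket and in reverse order, so that customers on the far side of the counter read the row the way you see it now: what stands at the left end of the tray, seen from the robot, goes into the rightmost pocket, the next one into the pocket beside it, and so on. Stand each one upright on its pocket's floor, setting it down gently rather than dropping it, and do not knock any of them over.

Things in the scene. Friction and masses are not known exactly. Their poses are not given: they have to be found in the camera images.
- tray: old rack: low grey plastic tray, 90 (x) x 330 (y, the row) mm, fixed; it is the nearer or the farther rack. Origin: centre of its underside; +y points along the row to the robot's left within 0.2 rad. Rim 14 mm high, 4 mm thick; floor 6 mm above the origin. Four places at x = 0, y = -120, -40, 40, 120 mm, each with a black drip mat and, at the start, one item on it.
- rack: new rack: brown wooden rack, 85 (x) x 325 (y, the row) mm, fixed, four open pockets in a row, empty at the start. Origin: centre of its underside; +y points along the row to the robot's left within 0.2 rad. Pocket centres at x = 0, y = -120, -40, 40, 120 mm; 75 x 75 mm inside, floor 10 mm above the origin. Dividers and long walls 5 mm thick, tops at 24 mm; end boards 36 mm.
- slim: slim round bottle, white with a narrow grey cap: body 42 mm diameter, straight up to 88 mm, then a short shoulder and a cap of 26 mm diameter; 120 mm high, about 0.18 kg. Plastic; origin at the centre of its underside, z up. Easily gripped from above across the tray (fingers in front and behind) with the TCP 75 mm above its underside, as are the other three.
- jar: squat round jar, white with a wide flat grey lid: body 56 mm and lid 58 mm diameter, 85 mm high (lid from 69 mm up), about 0.25 kg. Plastic; origin at the centre of its underside, z up. 
- square: square white canister with a flat square grey lid: 46 x 46 mm, walls straight up to 92 mm, 100 mm high with the 40 mm lid, about 0.24 kg. Plastic; origin at the centre of its underside, z up. x and y square to its sides.
- flat: flat rectangular white bottle with a small round grey cap: 34 mm thick along its x (front to back), 58 mm wide along its y (along the row), straight up to 92 mm, 110 mm high with the 24 mm cap, about 0.22 kg. Plastic; origin at the centre of its underside, z up. 
- mat_slim: black rubber drip mat under the slim bottle at the start: round, 54 mm diameter, 4 mm thick, fixed in the tray, and stays there; it shows which place in the row that item came from. Origin at the centre of its underside, on the tray's floor.
- mat_jar: black rubber drip mat under the jar at the start: round, 68 mm diameter, 4 mm thick, fixed in the tray, and stays there; it shows which place in the row that item came from. Origin at the centre of its underside, on the tray's floor.
- mat_square: black rubber drip mat under the square canister at the start: square, 56 x 56 mm, 4 mm thick, fixed in the tray, and stays there; it shows which place in the row that item came from. Origin at the centre of its underside, on the tray's floor.
- mat_flat: black rubber drip mat under the flat bottle at the start: rectangular, 46 x 68 mm (x by y), 4 mm thick, fixed in the tray, and stays there; it shows which place in the row that item came from. Origin at the centre of its underside, on the tray's floor.

How it is judged (in metres and radians):
At the end, for the whole second after the job is handed in: Each item stands in the rack pocket mirroring its tray place (tray y +120 mm to rack y -120 mm, and so on): origin within 18 mm of the pocket centre along the row, 22 mm across, underside within 5 mm of the pocket floor, tilt under 0.1 rad, at rest, released (((y of mat_slim in the frame of tray between -0.14 and -0.1 m and y of slim in the frame of rack between 0.102 and 0.138 m) or (y of mat_slim in the frame of tray between -0.06 and -0.02 m and y of slim in the frame of rack between 0.022 and 0.058 m) or (y of mat_slim in the frame of tray between 0.02 and 0.06 m and y of slim in the frame of rack between -0.058 and -0.022 m) or (y of mat_slim in the frame of tray between 0.1 and 0.14 m and y of slim in the frame of rack between -0.138 and -0.102 m)) and x of slim in the frame of rack between -0.022 and 0.022 m and z of slim in the frame of rack between 0.005 and 0.015 m and angle between each of slim, jar, square, flat's own z axis and vertical below 0.1 rad and linear speed of each of slim, jar, square, flat below 0.02 m/s and angular speed of each of slim, jar, square, flat below 0.2 rad/s and ((y of mat_jar in the frame of tray between -0.14 and -0.1 m and y of jar in the frame of rack between 0.102 and 0.138 m) or (y of mat_jar in the frame of tray between -0.06 and -0.02 m and y of jar in the frame of rack between 0.022 and 0.058 m) or (y of mat_jar in the frame of tray between 0.02 and 0.06 m and y of jar in the frame of rack between -0.058 and -0.022 m) or (y of mat_jar in the frame of tray between 0.1 and 0.14 m and y of jar in the frame of rack between -0.138 and -0.102 m)) and x of jar in the frame of rack between -0.022 and 0.022 m and z of jar in the frame of rack between 0.005 and 0.015 m and ((y of mat_square in the frame of tray between -0.14 and -0.1 m and y of square in the frame of rack between 0.102 and 0.138 m) or (y of mat_square in the frame of tray between -0.06 and -0.02 m and y of square in the frame of rack between 0.022 and 0.058 m) or (y of mat_square in the frame of tray between 0.02 and 0.06 m and y of square in the frame of rack between -0.058 and -0.022 m) or (y of mat_square in the frame of tray between 0.1 and 0.14 m and y of square in the frame of rack between -0.138 and -0.102 m)) and x of square in the frame of rack between -0.022 and 0.022 m and z of square in the frame of rack between 0.005 and 0.015 m and ((y of mat_flat in the frame of tray between -0.14 and -0.1 m and y of flat in the frame of rack between 0.102 and 0.138 m) or (y of mat_flat in the frame of tray between -0.06 and -0.02 m and y of flat in the frame of rack between 0.022 and 0.058 m) or (y of mat_flat in the frame of tray between 0.02 and 0.06 m and y of flat in the frame of rack between -0.058 and -0.022 m) or (y of mat_flat in the frame of tray between 0.1 and 0.14 m and y of flat in the frame of rack between -0.138 and -0.102 m)) and x of flat in the frame of rack between -0.022 and 0.022 m and z of flat in the frame of rack between 0.005 and 0.015 m); the robot touches nothing.
It fails at once if an item is knocked over (tilted more than 0.6 rad) (angle between any of slim, jar, square, flat's own z axis and vertical above 0.6 rad).
It fails at once if an item is dropped or thrown (faster than 0.7 m/s while not in the fingers, a fall of some 25 mm) ((linear speed of slim above 0.7 m/s and contact force between the fingers and slim below 0.05 N) or (linear speed of jar above 0.7 m/s and contact force between the fingers and jar below 0.05 N) or (linear speed of square above 0.7 m/s and contact force between the fingers and square below 0.05 N) or (linear speed of flat above 0.7 m/s and contact force between the fingers and flat below 0.05 N)).
It also fails if it takes over 120 s, if anything falls off the work surface, if the arm or the gripper's body presses on something with over 40 N, if the wrist force passes 120 N, or if a joint passes its speed limit or range.

## Robot

A 6-joint arm with a two-finger parallel gripper is mounted at the origin on the work surface. World frame = base frame: x ahead of the robot, y to its left, z up, the work surface at z = 0. Lengths are in mm, angles in rad, forces in N, time in s.
With the tool pointing down it reaches from about 400 to 925 mm from the base axis. Payload 12.5 kg.
Tool frame: the origin (TCP) lies between the finger pads, 19 mm behind the fingertips; this is the grasp point; z points along the fingers, y is the line along which they close (so a half turn about z gives the same grasp; the last joint's range is limited). The gripper opens to 95 mm and grips with 3 to 60 N. Pads are 20 mm wide; open, the fingers measure 119 mm over their backs; the gripper's body (75 mm by 180 mm) begins 59 mm behind the grasp point.
Start: joints at [-1.369, 0.491, 1.559, -0, 1.092, -0.106], TCP at [189.374, -595.636, 233.461] pointing down, gripper open.
Joint ranges: [-3.1, 3.1], [-0.84, 2.19], [0.05, 2.79], [-1.13, 4.28], [0.06, 2.93], [-2.69, 2.69]. Speed limits (rad/s): [2.22, 2.22, 2.79, 3.14, 3.14, 3.14].

## Interface

Orientations are given as [roll, pitch, yaw] about the fixed x, y, z axes, in that order (R = Rz(yaw) Ry(pitch) Rx(roll)).
In Python, from cell import env, eyes gives the robot as it stands.
- The arm moves only by the shell command python3 -m inch 'ROWS'. ROWS is JSON, a list of rows, each a list of 3 entries, a list of its own where there are three numbers: the shift along the tool's x, y, z in units of 60 mm (1.0 is 60 mm), then the turn about the tool's z in units of 5 degrees (1.0 is 5 degrees), then the closure, from -1 (fully open) to 1 (shut). In form: [[[tx, ty, tz], turn, claw], ...]. A call has exactly 10 rows; each row shifts and turns the commanded pose from where the row before left it, along the tool's axes as they then stand; what a row does not reach is not made up. A row lasts 1/8 s, in which the tool goes at most 62.5 mm and 10.7 degrees, less where a joint would pass 70% of its speed; a pose out of reach is approached as far as the arm can. A call is refused whole if a number of a shift passes 1 or a number of a turn 1, either way. A call with a gripper value outside its range is refused whole. The fingers move at their own pace and stop on an object; the grip force is fixed at half the most. Time passes only in rows, so rows that do not move let the fingers close, or fill a call up. It gives the time, the measured TCP pose, the force, the opening and the grip force at its end, in the units of the state.
- env.state(): the state, without advancing time (a new reading comes with each control period).
- eyes.read_camera(name): name is "side" or "top"; returns a dict with "pixels" (400x640x3 uint8, red, green, blue), "fx", "fy", "cx", "cy" (pixels), "extrinsics" (4x4, takes a point from world to camera coordinates). Camera axes: x right, y down, z forward; pixel columns grow to the right and rows downward; lengths in mm; the calibration is good to about 2 mm. A picture is of the moment at which its call begins. There is no depth.
- env.job_done(): hands the job in; it is judged then, once.
Trained networks look in a picture, given as the dict that the camera call returned (one of the last four; its "shot" number tells which), for a name from the list of things; names that differ only in an ending like _2 or _b are one class to them, and where a whole thing is asked for, a point or a joint stands for the part that bears it (a point fixed in the world has none). Each returns a list of dicts, best first, with "score" (0 to 1); they miss things now and then, are a little off and sometimes report something else, mostly with a low value. They report only what shows in the picture. A call takes as long as a camera call.
- eyes.boxes_of(name, picture): "centre" ([row, column] in pixels, amid what is visible of it).
- eyes.cut_out(name, picture): "mask" (400x640 bool, what is visible of it) and "centre" ([row, column] in pixels, amid what is visible of it).
- eyes.spot_point(name, picture): "centre" ([row, column] in pixels: a listed point, or the origin of a listed thing).
The state is a dict: "t": time; "joints": joint angles; "qvel": joint speeds; "tau": joint torques, N m; "eef_pos": TCP position; "tcp_rot": TCP orientation; "ft_force": force on the tool from outside, world axes, zero at the start; "moment": the same for the moment, N m; "opening": opening from 0.0 (shut) to 1.0 (fully open); "grip_force": force on a finger pad.
Only numpy, scipy, OpenCV 4.12 (cv2) and the standard library are available. Lean on these libraries where they do the work, as an engineer would, in place of code of your own. Each camera call takes 0.05 s, during which the arm holds its last target. There are 200 camera calls.

## Working session

There is one attempt and no reset: what is moved stays moved. The work goes in short steps, Python scripts to look and compute and a shell command to move; the robot and the scene stay as the last step left them, time stands still between calls to the robot, and variables do not carry over. Pictures are saved under pics/ and viewed, at most 14 in all, crops included, and the job is handed in when it is done.

```bash
mkdir -p pics; cat > h.py <<'E'
import numpy as np, cv2
from cell import env, eyes
def ray(p,rc):
    E=np.array(p["extrinsics"]);R=E[:3,:3];c=-R.T@E[:3,3]
    d=R.T@np.array([(rc[1]-p["cx"])/p["fx"],(rc[0]-p["cy"])/p["fy"],1]);return c,d
def at(p,rc,z):
    c,d=ray(p,rc);return c+d*(z-c[2])/d[2]
def proj(p,X):
    E=np.array(p["extrinsics"]);q=E[:3,:3]@np.array(X)+E[:3,3]
    return [p["cy"]+p["fy"]*q[1]/q[2],p["cx"]+p["fx"]*q[0]/q[2]]
def save(p,n): cv2.imwrite("pics/"+n,p["pixels"][:,:,::-1])
E
python3 - <<'E'
from h import *
np.set_printoptions(precision=1,suppress=True)
for n in("top","side"):
    p=eyes.read_camera(n);save(p,n+"0.png");print(n,ray(p,(200,320)))
    for k in("tray","rack","slim","jar","square","flat","mat_slim","mat_jar","mat_square","mat_flat"):
        r=eyes.spot_point(k,p)[:2]
        print(k,[(round(a["score"],2),np.array(a["centre"]),at(p,a["centre"],{"t":0,"r":0,"m":6}.get(k[0],10) if k!="rack" else 0)) for a in r])
print(env.state())
E
```

```text
top (array([422.6, -34.4, 804.9]), array([ 0.2,  0. , -1. ]))
tray [(0.91, array([251.9, 267.8]), array([476.5,  62.8,   0. ]))]
rack [(0.55, array([157.8, 281.5]), array([654.9,  42.7,   0. ]))]
slim [(0.94, array([257.7, 287.7]), array([466. ,  25.4,  10. ]))]
jar [(0.73, array([249.9, 244.5]), array([478.9, 103.9,  10. ]))]
square [(0.8, array([245. , 200.3]), array([486.7, 184.7,  10. ])), (0.52, array([268.6, 330.6]), array([447.7, -51.8,  10. ]))]
flat [(0.94, array([268.2, 329.1]), array([448.3, -49.1,  10. ]))]
mat_slim [(0.6, array([257.7, 289.5]), array([466.2,  22.5,   6. ]))]
mat_jar [(0.62, array([253.1, 245.7]), array([473.5, 102.2,   6. ])), (0.22, array([247.4, 199.6]), array([482.7, 186.8,   6. ]))]
mat_square [(0.81, array([242. , 205.2]), array([492.6, 177.2,   6. ]))]
mat_flat [(0.51, array([265.7, 334.7]), array([453. , -59.2,   6. ]))]
side (array([ 293.9, -494.3,  727.9]), array([ 0.3,  0.5, -0.8]))
tray [(0.79, array([200.1, 265.9]), array([470.3,  58.9,   0. ]))]
rack [(0.68, array([171.1, 358.4]), array([655.8,  38. ,   0. ]))]
slim [(0.67, array([207.5, 273
[... 444 characters left out ...]
([149.1, 245.7]), array([487. , 190.9,   6. ]))]
mat_jar [(0.66, array([179.2, 258.6]), array([477.6, 106.7,   6. ])), (0.6, array([177.5, 256. ]), array([474.9, 112.9,   6. ]))]
mat_square [(0.57, array([208.9, 272.2]), array([470.5,  30.5,   6. ])), (0.42, array([150.2, 246.9]), array([487.9, 187. ,   6. ]))]
mat_flat []
{'t': 1.1, 'joints': array([-1.4,  0.5,  1.6,  0. ,  1.1, -0.1]), 'qvel': array([-0.,  0.,  0.,  0., -0., -0.]), 'tau': array([  0. , -61.2, -25.8,   0.1,   0. ,  -0. ]), 'eef_pos': array([ 189.4, -595.6,  233.4]), 'tcp_rot': array([3.1, 0. , 0.3]), 'ft_force': array([ 0.1,  0.3, -0.2]), 'moment': array([ 0. , -0. ,  0.1]), 'grip_force': 0.0, 'opening': 0.9966042923713412}
```

View pics/top0.png

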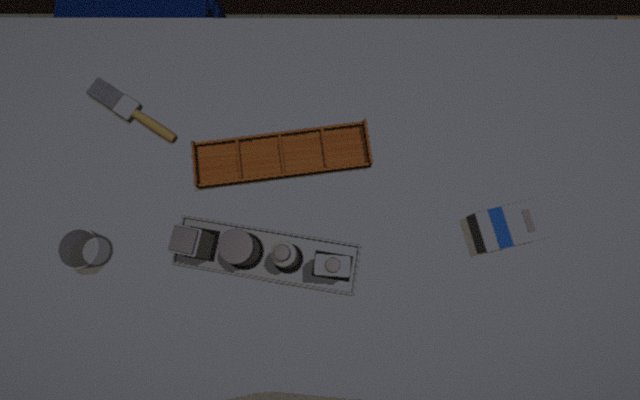

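View pics/side0.png

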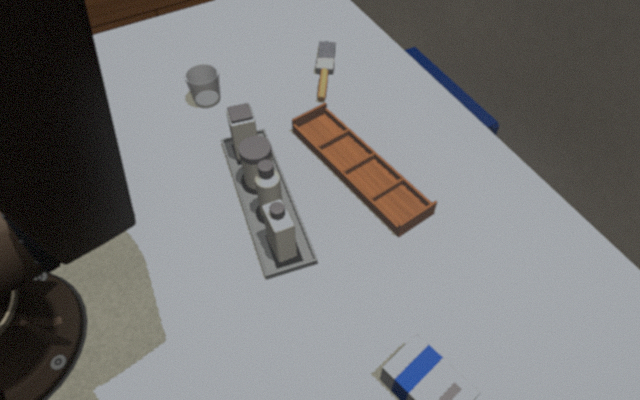

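Top picture: from the left the row is square (190,240), jar (240,250), slim (285,257), flat (332,265). The rack is at (282,155), empty and farther away. I'll fit the silhouettes in both views.

```bash
cat > fit.py <<'E'
from h import *
from scipy.optimize import minimize
def box(a,b,z0,z1): return [(x,y,z) for x in(-a/2,a/2) for y in(-b/2,b/2) for z in(z0,z1)]
def cyl(d,z0,z1): return [(d/2*np.cos(t),d/2*np.sin(t),z) for t in np.arange(0,6.28,.2) for z in(z0,z1)]
M=dict(tray=[box(90,330,0,14)],rack=[box(85,325,0,24),box(85,325,0,36)],
 slim=[cyl(42,0,88),cyl(26,100,120)],jar=[cyl(56,0,69),cyl(58,69,85)],square=[box(46,46,0,92),box(40,40,92,100)],
 flat=[box(34,58,0,92),cyl(24,92,110)])
def sil(p,parts,v,z,S=4):
    m=np.zeros((400*S,640*S),np.uint8);c,s=np.cos(v[2]),np.sin(v[2])
    for P in parts:
        q=np.array([proj(p,(v[0]+c*a-s*b,v[1]+s*a+c*b,z+h))[::-1] for a,b,h in P])
        cv2.fillConvexPoly(m,cv2.convexHull(np.round(q*S+S/2-.5).astype(np.int32)),1)
    return m>0
def mask(k,p):
    r=eyes.cut_out(k,p)
    if not r: return None
    m=r[0]["mask"].astype(np.uint8)
    if k in("tray","rack"):
        n,l,st,_=cv2.connectedComponentsWithStats(m); big=[i for i in range(1,n) if st[i,4]>15]
        pts=np.argwhere(np.isin(l,big))[:,::-1].astype(np.int32)
        m=np.zeros_like(m);cv2.fillConvexPoly(m,cv2.convexHull(pts),1)
    return m
def fit(k,ps,v0,z=0,yaw=True):
    ms=[(p,cv2.resize(m,None,fx=4,fy=4,interpolation=0)>0) for p in ps if (m:=mask(k,p)) is not None]
    parts=M[k] if k!="rack" else M[k][1:]
    def f(v,each=False):
        v=[v[0],v[1],v[2]/100 if yaw else v0[2]]
        e=[]
        for p,m in ms:
            s=sil(p,parts,v,z); e.append((s&m).sum()/(s|m).sum())
        return e if each else -sum(e)
    r=minimize(f,[v0[0],v0[1],v0[2]*100],method="Nelder-Mead",options=dict(initial_simplex=[[v0[0]+a,v0[1]+b,v0[2]*100+c] for a,b,c in((0,0,0),(8,0,0),(0,8,0),(0,0,6))],xatol=.05,fatol=1e-5,maxiter=150))
    return r.x*[1,1,.01],f(r.x,True)
E
python3 - <<'E'
from fit import *
np.set_printoptions(precision=3,suppress=True)
ps=[eyes.read_camera(n) for n in("top","side")]
def pr(k,v0,z,yaw=True):
    for n,q in(("both",ps),("top",ps[:1]),("side",ps[1:])):
        try:
            r=fit(k,q,v0,z,yaw);print(k,n,r[0].round(3),np.round(r[1],3))
            if n=="both":o=r[0]
        except Exception as e: print(k,n,e)
    return o
t=pr("tray",(474,61,-.12),0);r=pr("rack",(655,40,.08),0)
for k,y in(("square",120),("jar",40),("slim",-40),("flat",-120)):
    g=(t[0]-np.sin(t[2])*y,t[1]+np.cos(t[2])*y,t[2]);print("exp",np.array(g))
    pr(k,g,10,k in("square","flat"))
for y in(-120,-40,40,120):print("pocket",y,r[0]-np.sin(r[2])*y,r[1]+np.cos(r[2])*y)
print(env.state()["tcp_rot"])
E
```

```text
tray both [471.491  64.544  -0.151] [0.976 0.97 ]
tray top [471.86   65.294  -0.153] [0.977]
tray side [471.19   63.909  -0.151] [0.973]
rack both [655.483  40.47    0.142] [0.978 0.975]
rack top [655.446  42.148   0.141] [0.981]
rack side [655.508  38.481   0.142] [0.977]
exp [489.489 183.186  -0.151]
square both [486.722 186.201  -0.178] [0.931 0.694]
square top [486.491 186.37   -0.178] [0.931]
square side [487.349 186.514  -0.207] [0.702]
exp [477.491 104.091  -0.151]
jar both [478.786 105.223  -0.125] [0.93]
jar top [478.786 105.223  -0.125] [0.93]
jar side [477.491 104.091  -0.151] []
exp [465.492  24.996  -0.151]
slim both [468.501  28.397  -0.184] [0.961 0.678]
slim top [468.275  28.375  -0.174] [0.961]
slim side [468.491  27.532  -0.151] [0.679]
exp [453.494 -54.099  -0.151]
flat both [450.659 -51.145  -0.101] [0.909 0.908]
flat top [450.635 -50.916  -0.054] [0.922]
flat side [449.661 -54.002  -0.12 ] [0.913]
pocket -120 672.4336635150165 -78.32681105419618
pocket -40 661.1333294304559 0.8710579169908925
pocket 40 649.8329953458951 80.06892688817797
pocket 120 638.5326612613345 159.26679585936503
[3.141 0.    0.308]
```

```bash
cat > go.py <<'E'
import sys; from h import *
# go.py x y z yaw -> remaining shift (units) and turn (units), shift axes as tool stands AFTER the turn and now
x,y,z,w=map(float,sys.argv[1:5]);s=env.state();p=s["eef_pos"];w0=s["tcp_rot"][2]
for n,a in(("now",w0),("afterturn",w)):
    d=np.array([x-p[0],y-p[1]]);print(n,np.round([d@[np.cos(a),np.sin(a)]/60,d@[np.sin(a),-np.cos(a)]/60,-(z-p[2])/60],3))
print("turn",round(-np.degrees(w-w0)/5,3),"t",s["t"],"pos",p.round(1),"rpy",s["tcp_rot"].round(3),"open",round(s["opening"],3),s["grip_force"],s["ft_force"].round(1))
E
python3 -m inch '[[[0.56,-0.34,0],0,-1],[[0.56,-0.34,0],0,-1],[[0.56,-0.34,0],0,-1],[[0.56,-0.34,0],0,-1],[[0.56,-0.34,0],0,-1],[[0.56,-0.34,0],0,-1],[[0.56,-0.34,0],0,-1],[[0.56,-0.34,0],0,-1],[[0.56,-0.34,0],0,-1],[[0.56,-0.34,0],0,-1]]'
python3 -m inch '[[[0,0,0],-1,-1],[[0,0,0],-1,-1],[[0,0,0],-1,-1],[[0,0,0],-1,-1],[[0,0,0],-1,-1],[[0,0,0],-1,-1],[[0,0,0],-1,-1],[[0,0,0],-1,-1],[[0,0,0],-1,-1],[[0,0,0],-1,-1]]'
python3 go.py 487.5 185.5 233 1.4
```

```text
t: 3.65
eef_pos: [448.5, -298.4, 233.6]
tcp_rot: [3.141, -0.0, 0.308]
ft_force: [-0.2, -0.4, -0.4]
opening: 1.0
grip_force: 0.0
t: 4.9
eef_pos: [447.8, -299.4, 233.5]
tcp_rot: [3.141, 0.0, 1.183]
ft_force: [-0.2, -0.1, -0.1]
opening: 0.996
grip_force: 0.0
now [ 7.733 -2.441  0.008]
afterturn [ 8.077e+00 -7.210e-01  8.000e-03]
turn -2.483 t 4.9 pos [ 447.8 -299.4  233.5] rpy [3.141 0.    1.183] open 0.996 0.0 [-0.2 -0.1 -0.1]
```

```bash

python3 -m inch '[[[0,0,0],-0.83,-1],[[0,0,0],-0.83,-1],[[0,0,0],-0.82,-1],[[0.8,-0.07,0],0,-1],[[0.8,-0.07,0],0,-1],[[0.8,-0.07,0],0,-1],[[0.8,-0.07,0],0,-1],[[0.8,-0.07,0],0,-1],[[0.8,-0.07,0],0,-1],[[0.8,-0.07,0],0,-1]]'
python3 -m inch '[[[0.6,-0.06,0],0,-1],[[0.6,-0.06,0],0,-1],[[0.6,-0.06,0],0,-1],[[0.5,-0.04,0],0,-1],[[0.18,0,0],0,-1],[[0,0,0],0,-1],[[0,0,0],0,-1],[[0,0,0],0,-1],[[0,0,0],0,-1],[[0,0,0],0,-1]]' >/dev/null
python3 go.py 487.5 185.5 85 1.4
```

```text
t: 6.15
eef_pos: [477.0, 38.2, 233.6]
tcp_rot: [3.141, 0.0, 1.397]
ft_force: [0.6, -0.5, 0.1]
opening: 1.002
grip_force: 0.0
now [-1.000e-03 -3.800e-02  2.474e+00]
afterturn [-1.000e-03 -3.800e-02  2.474e+00]
turn -0.04 t 7.4 pos [489.7 185.2 233.5] rpy [3.141 0.    1.396] open 0.999 0.0 [0.4 0.2 1.3]
```

Excellent tracking. Descend, close and lift.

```bash

python3 -m inch '[[[0,-0.04,0.35],0,-1],[[0,0,0.4],0,-1],[[0,0,0.4],0,-1],[[0,0,0.4],0,-1],[[0,0,0.35],0,-1],[[0,0,0.3],0,-1],[[0,0,0.2],0,-1],[[0,0,0.07],0,-1],[[0,0,0],0,-1],[[0,0,0],0,1]]'
python3 -m inch '[[[0,0,0],0,1],[[0,0,0],0,1],[[0,0,0],0,1],[[0,0,0],0,1],[[0,0,0],0,1],[[0,0,0],0,1],[[0,0,-0.1],0,1],[[0,0,-0.2],0,1],[[0,0,-0.3],0,1],[[0,0,-0.4],0,1]]'
python3 - <<'E'
from h import *
save(eyes.read_camera("side"),"side1.png")
E
python3 go.py 672.4 -78.3 250 1.713
```

```text
t: 8.65
eef_pos: [487.6, 185.9, 85.7]
tcp_rot: [3.141, -0.0, 1.397]
ft_force: [0.1, 0.3, 0.0]
opening: 0.946
grip_force: 0.0
t: 9.9
eef_pos: [487.2, 185.8, 146.2]
tcp_rot: [-3.141, 0.0, 1.397]
ft_force: [0.4, -0.7, -2.6]
opening: 0.482
grip_force: 29.9
now [-3.81   3.785 -1.681]
afterturn [-4.798  2.413 -1.681]
turn -3.621 t 9.95 pos [488.3 186.1 149.1] rpy [ 3.138e+00 -1.000e-03  1.397e+00] open 0.484 29.855584502220154 [1.6 0.2 1.6]
```

View pics/side1.png

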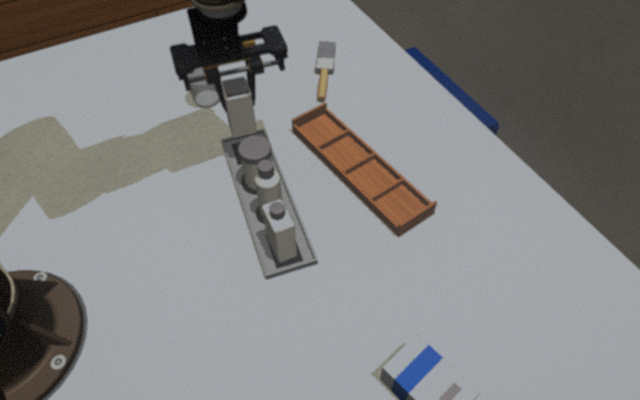

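The canister is held (opening 46 mm), upright and off the tray at (238,105). The other three still stand.

```bash

python3 -m inch '[[[0,0,-0.4],-0.6,1],[[0,0,-0.45],-0.6,1],[[0,0,-0.45],-0.6,1],[[0,0,-0.3],-0.6,1],[[0,0,-0.08],-0.6,1],[[0,0,0],-0.62,1],[[-0.2,0.1,0],0,1],[[-0.35,0.18,0],0,1],[[-0.5,0.25,0],0,1],[[-0.5,0.25,0],0,1]]' >/dev/null
python3 -m inch '[[[-0.5,0.25,0],0,1],[[-0.5,0.25,0],0,1],[[-0.5,0.25,0],0,1],[[-0.5,0.25,0],0,1],[[-0.5,0.25,0],0,1],[[-0.4,0.2,0],0,1],[[-0.25,0.13,0],0,1],[[-0.1,0.05,0],0,1],[[0,0,0],0,1],[[0,0,0],0,1]]' >/dev/null
python3 go.py 672.4 -78.3 86 1.713
```

```text
now [-0.007  0.024  2.669]
afterturn [-0.007  0.024  2.669]
turn 0.004 t 12.45 pos [670.9 -78.1 246.2] rpy [-3.142 -0.     1.713] open 0.477 29.855207204818726 [-0.1 -0.3 -2.9]
```

```bash

python3 -m inch '[[[0,0.02,0.3],0,1],[[0,0,0.4],0,1],[[0,0,0.4],0,1],[[0,0,0.4],0,1],[[0,0,0.35],0,1],[[0,0,0.3],0,1],[[0,0,0.25],0,1],[[0,0,0.15],0,1],[[0,0,0.08],0,1],[[0,0,0.04],0,1]]'
python3 - <<'E'
from h import *
save(eyes.read_camera("side"),"side2.png")
E
python3 go.py 672.4 -78.3 85.7 1.713
```

```text
t: 13.7
eef_pos: [672.6, -78.7, 86.0]
tcp_rot: [3.141, 0.0, 1.713]
ft_force: [-1.2, -0.2, -1.8]
opening: 0.481
grip_force: 29.9
now [ 0.007 -0.001  0.002]
afterturn [ 0.007 -0.001  0.002]
turn -0.003 t 13.75 pos [672.5 -78.7  85.8] rpy [3.141 0.    1.713] open 0.486 29.85502302646637 [-0.7 -0.  -2.5]
```

View pics/side2.png

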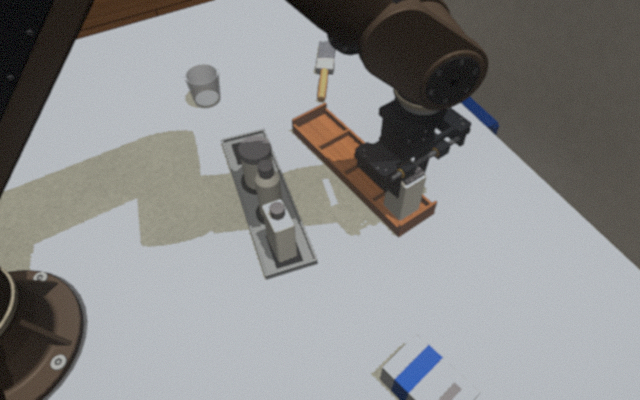

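The canister stands in the end pocket (405,200). I'll release it and go to the jar.

```bash

python3 -m inch '[[[0,0,0],0,0],[[0,0,0],0,-0.4],[[0,0,0],0,-0.8],[[0,0,0],0,-1],[[0,0,0],0,-1],[[0,0,-0.2],0,-1],[[0,0,-0.4],0,-1],[[0,0,-0.6],0,-1],[[0,0,-0.6],0,-1],[[0,0,-0.6],0,-1]]'
python3 go.py 478.4 104.8 233 1.42
```

```text
t: 15.0
eef_pos: [672.4, -78.6, 232.0]
tcp_rot: [3.141, 0.0, 1.713]
ft_force: [1.2, -0.8, 0.1]
opening: 1.002
grip_force: 0.0
now [ 3.483 -2.768 -0.016]
afterturn [ 2.536 -3.655 -0.016]
turn 3.355 t 15.0 pos [672.4 -78.6 232. ] rpy [3.141 0.    1.713] open 1.002 0.0 [ 1.2 -0.8  0.1]
```

```bash

python3 -m inch '[[[0,0,0],0.84,-1],[[0,0,0],0.84,-1],[[0,0,0],0.84,-1],[[0,0,0],0.84,-1],[[0.4,-0.6,0],0,-1],[[0.5,-0.7,0],0,-1],[[0.5,-0.7,0],0,-1],[[0.5,-0.7,0],0,-1],[[0.4,-0.6,0],0,-1],[[0.24,-0.36,0],0,-1]]' >/dev/null
python3 - <<'E'
from fit import *
ps=[eyes.read_camera(n) for n in("top","side")];save(ps[0],"top3.png")
for k,g,z,y in(("jar",(478,105,-.15),10,False),("square",(672,-78,.14),10,True)):
  for q in ps:
    try:print(k,fit(k,[q],g,z,y))
    except Exception as e:print(k,e)
E
python3 go.py 478.4 104.8 85.5 1.42
```

```text
jar (array([ 4.78385657e+02,  1.02360548e+02, -1.32375389e-01]), [np.float64(0.8025240138974045)])
jar (array([ 4.78787037e+02,  1.04984568e+02, -1.46226852e-01]), [np.float64(0.6492818460089474)])
square (array([ 6.73225005e+02, -7.76291503e+01,  3.89818838e-02]), [np.float64(0.9102047310915455)])
square (array([ 6.73305856e+02, -7.86773633e+01,  1.57484009e-01]), [np.float64(0.9372259035180384)])
now [ 1.000e-03 -1.200e-02  2.411e+00]
afterturn [ 1.000e-03 -1.200e-02  2.411e+00]
turn -0.01 t 16.55 pos [479.1 104.6 230.1] rpy [ 3.141 -0.     1.419] open 0.999 0.0 [ 0.2 -0.1  0.3]
```

View pics/top3.png

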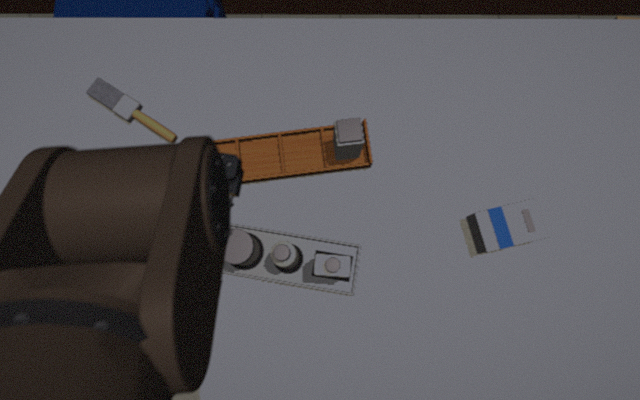

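The square canister stands centred in the rightmost pocket (347,140). The fit puts it within 1 mm of the pocket centre. Next I'll grasp the jar.

```bash

python3 -m inch '[[[0,0,0.35],0,-1],[[0,0,0.4],0,-1],[[0,0,0.4],0,-1],[[0,0,0.4],0,-1],[[0,0,0.35],0,-1],[[0,0,0.3],0,-1],[[0,0,0.15],0,-1],[[0,0,0.06],0,-1],[[0,0,0],0,-1],[[0,0,0],0,1]]'
python3 -m inch '[[[0,0,0],0,1],[[0,0,0],0,1],[[0,0,0],0,1],[[0,0,0],0,1],[[0,0,0],0,1],[[0,0,0],0,1],[[0,0,-0.1],0,1],[[0,0,-0.2],0,1],[[0,0,-0.4],0,1],[[0,0,-0.5],0,1]]'
python3 -m inch '[[[0,0,-0.5],-0.6,1],[[0,0,-0.5],-0.6,1],[[0,0,-0.4],-0.6,1],[[0,0,-0.1],-0.6,1],[[0,0,0],-0.6,1],[[0,0,0],-0.36,1],[[0,0,0],0,1],[[0,0,0],0,1],[[0,0,0],0,1],[[0,0,0],0,1]]'
python3 go.py 661.1 0.9 85.7 1.713
```

```text
t: 17.8
eef_pos: [478.6, 105.1, 85.7]
tcp_rot: [3.141, -0.0, 1.42]
ft_force: [-0.4, 0.0, 0.2]
opening: 0.939
grip_force: 0.0
t: 19.05
eef_pos: [477.9, 105.1, 158.2]
tcp_rot: [-3.141, 0.0, 1.42]
ft_force: [0.9, 0.0, -2.6]
opening: 0.603
grip_force: 30.0
t: 20.3
eef_pos: [478.3, 105.1, 247.1]
tcp_rot: [-3.141, 0.0, 1.713]
ft_force: [0.2, -1.2, -2.8]
opening: 0.607
grip_force: 30.0
now [-2.151  2.771  2.691]
afterturn [-2.152  2.77   2.691]
turn -0.004 t 20.3 pos [478.3 105.1 247.1] rpy [-3.141  0.     1.713] open 0.607 29.999536871910095 [ 0.2 -1.2 -2.8]
```

```bash

python3 -m inch '[[[-0.1,0.13,0],0,1],[[-0.2,0.26,0],0,1],[[-0.3,0.39,0],0,1],[[-0.35,0.45,0],0,1],[[-0.35,0.45,0],0,1],[[-0.35,0.45,0],0,1],[[-0.25,0.32,0],0,1],[[-0.15,0.19,0],0,1],[[-0.1,0.13,0],0,1],[[0,0,0],0,1]]'
python3 -m inch '[[[0,0,0.3],0,1],[[0,0,0.4],0,1],[[0,0,0.4],0,1],[[0,0,0.4],0,1],[[0,0,0.35],0,1],[[0,0,0.3],0,1],[[0,0,0.25],0,1],[[0,0,0.15],0,1],[[0,0,0.08],0,1],[[0,0,0.03],0,1]]'
python3 - <<'E'
from h import *
save(eyes.read_camera("side"),"side4.png")
E
python3 go.py 661.1 0.9 85.7 1.713
```

```text
t: 21.55
eef_pos: [661.3, 0.8, 247.0]
tcp_rot: [-3.141, -0.0, 1.713]
ft_force: [-0.1, -0.3, -2.2]
opening: 0.605
grip_force: 30.0
t: 22.8
eef_pos: [661.2, 0.9, 87.7]
tcp_rot: [3.141, 0.0, 1.713]
ft_force: [0.6, -0.4, -2.3]
opening: 0.604
grip_force: 30.0
now [-0.    -0.002  0.033]
afterturn [-0.    -0.002  0.033]
turn -0.002 t 22.85 pos [661.2   0.9  87.7] rpy [3.141 0.    1.713] open 0.605 29.999590516090393 [ 0.1 -0.1 -3.5]
```

View pics/side4.png

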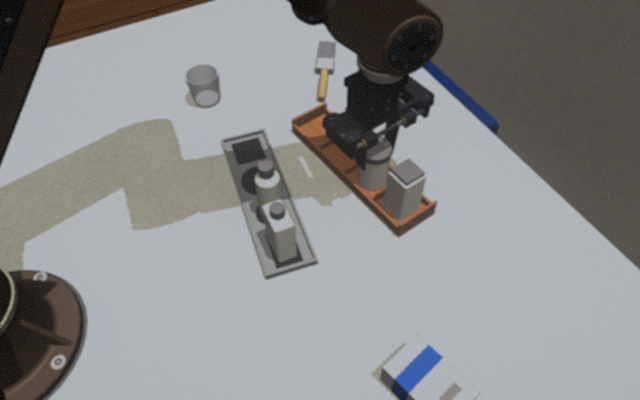

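The jar hangs 2 mm above its pocket floor (373,175), beside the square canister (405,195). I'll lower the last bit, release and go to the slim bottle.

```bash

python3 -m inch '[[[0,0,0.03],0,1],[[0,0,0],0,1],[[0,0,0],0,0],[[0,0,0],0,-0.6],[[0,0,0],0,-1],[[0,0,0],0,-1],[[0,0,0],0,-1],[[0,0,-0.3],0,-1],[[0,0,-0.6],0,-1],[[0,0,-0.8],0,-1]]'
python3 -m inch '[[[0,0,-0.6],0.84,-1],[[0,0,-0.2],0.84,-1],[[0,0,0],0.84,-1],[[0,0,0],0.84,-1],[[0,0,0],0,-1],[[0,0,0],0,-1],[[0,0,0],0,-1],[[0,0,0],0,-1],[[0,0,0],0,-1],[[0,0,0],0,-1]]'
python3 go.py 467 26.5 233 1.42
```

```text
t: 24.1
eef_pos: [660.8, 1.0, 189.4]
tcp_rot: [-3.141, -0.0, 1.713]
ft_force: [-0.1, -0.0, -0.2]
opening: 1.003
grip_force: 0.0
t: 25.35
eef_pos: [661.1, 0.9, 235.8]
tcp_rot: [3.142, 0.0, 1.42]
ft_force: [-0.8, -0.3, -0.3]
opening: 1.0
grip_force: 0.0
now [-0.066 -3.262  0.046]
afterturn [-0.065 -3.262  0.046]
turn -0.003 t 25.35 pos [661.1   0.9 235.8] rpy [3.142 0.    1.42 ] open 1.0 0.0 [-0.8 -0.3 -0.3]
```

```bash

python3 -m inch '[[[-0.01,-0.3,0],0,-1],[[-0.01,-0.5,0],0,-1],[[-0.01,-0.6,0],0,-1],[[-0.01,-0.6,0],0,-1],[[-0.01,-0.5,0],0,-1],[[-0.01,-0.4,0],0,-1],[[-0.01,-0.26,0],0,-1],[[0,-0.1,0],0,-1],[[0,0,0],0,-1],[[0,0,0],0,-1]]' >/dev/null
python3 - <<'E'
from fit import *
ps=[eyes.read_camera(n) for n in("top","side")]
for k,g,z,y in(("slim",(467,26.5,0),10,False),("jar",(661,1,0),10,False)):
  for q in ps:
    try:print(k,fit(k,[q],g,z,y))
    except Exception as e:print(k,e)
E
python3 go.py 467 26.5 85.5 1.42
```

```text
slim (array([467. ,  26.5,   0. ]), [])
slim (array([ 4.67832260e+02,  2.79251135e+01, -1.35557421e-02]), [np.float64(0.7222613513640419)])
jar (array([ 6.62832335e+02,  1.80449051e+00, -1.46020892e-02]), [np.float64(0.8694510503369005)])
jar (array([661.,   1.,   0.]), [np.float64(0.0)])
now [ 0.004 -0.004  2.503]
afterturn [ 0.004 -0.004  2.503]
turn -0.006 t 26.9 pos [467.2  26.2 235.7] rpy [-3.141  0.     1.42 ] open 0.998 0.0 [-0.3 -0.1 -1.1]
```

```bash

python3 -m inch '[[[0.02,0,0.35],0,-1],[[0,0,0.4],0,-1],[[0,0,0.4],0,-1],[[0,0,0.4],0,-1],[[0,0,0.4],0,-1],[[0,0,0.3],0,-1],[[0,0,0.15],0,-1],[[0,0,0.1],0,-1],[[0,0,0],0,-1],[[0,0,0],0,1]]'
python3 -m inch '[[[0,0,0],0,1],[[0,0,0],0,1],[[0,0,0],0,1],[[0,0,0],0,1],[[0,0,0],0,1],[[0,0,0],0,1],[[0,0,-0.1],0,1],[[0,0,-0.2],0,1],[[0,0,-0.4],0,1],[[0,0,-0.5],0,1]]'
python3 -m inch '[[[0,0,-0.5],-0.6,1],[[0,0,-0.5],-0.6,1],[[0,0,-0.4],-0.6,1],[[0,0,-0.1],-0.6,1],[[0,0,0],-0.6,1],[[0,0,0],-0.36,1],[[0,0,0],0,1],[[0,0,0],0,1],[[0,0,0],0,1],[[0,0,0],0,1]]' >/dev/null
python3 go.py 649.8 80.1 85.7 1.713
```

```text
t: 28.15
eef_pos: [467.5, 27.4, 86.3]
tcp_rot: [3.141, 0.0, 1.42]
ft_force: [-0.4, 0.6, -0.5]
opening: 0.944
grip_force: 0.0
t: 29.4
eef_pos: [467.0, 27.5, 159.0]
tcp_rot: [-3.141, 0.0, 1.42]
ft_force: [0.4, -0.1, -2.3]
opening: 0.437
grip_force: 30.0
now [0.439 3.136 2.701]
afterturn [0.437 3.136 2.701]
turn -0.005 t 30.65 pos [467.3  27.5 247.8] rpy [-3.141  0.     1.713] open 0.434 29.993611791869625 [ 0.1  0.7 -1.3]
```

```bash

python3 -m inch '[[[0.03,0.2,0],0,1],[[0.05,0.35,0],0,1],[[0.06,0.45,0],0,1],[[0.07,0.5,0],0,1],[[0.07,0.5,0],0,1],[[0.06,0.45,0],0,1],[[0.05,0.35,0],0,1],[[0.03,0.23,0],0,1],[[0.02,0.1,0],0,1],[[0,0,0],0,1]]'
python3 -m inch '[[[0,0,0.3],0,1],[[0,0,0.4],0,1],[[0,0,0.4],0,1],[[0,0,0.4],0,1],[[0,0,0.35],0,1],[[0,0,0.3],0,1],[[0,0,0.25],0,1],[[0,0,0.15],0,1],[[0,0,0.08],0,1],[[0,0,0.03],0,1]]' >/dev/null
python3 - <<'E'
from h import *
save(eyes.read_camera("side"),"side5.png")
E
python3 go.py 649.8 80.1 86.3 1.713
```

```text
t: 31.9
eef_pos: [649.4, 80.2, 247.6]
tcp_rot: [-3.141, 0.0, 1.713]
ft_force: [0.7, -0.2, -2.2]
opening: 0.434
grip_force: 30.0
now [-0.002  0.004  0.032]
afterturn [-0.002  0.004  0.032]
turn -0.002 t 33.2 pos [649.5  80.2  88.2] rpy [3.141 0.    1.713] open 0.437 29.99370643578004 [-0.4 -0.4 -2.4]
```

View pics/side5.png

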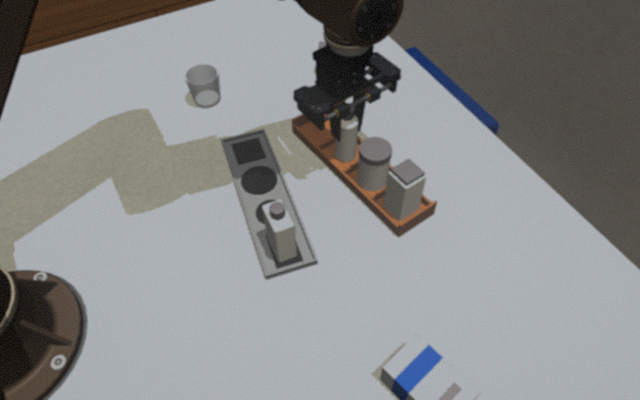

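The slim bottle is in its pocket (347,145), and the jar and square still stand. I'll lower 2 mm, release and go to the flat bottle.

```bash

python3 -m inch '[[[0,0,0.03],0,1],[[0,0,0],0,1],[[0,0,0],0,0],[[0,0,0],0,-0.6],[[0,0,0],0,-1],[[0,0,0],0,-1],[[0,0,0],0,-1],[[0,0,-0.3],0,-1],[[0,0,-0.6],0,-1],[[0,0,-0.8],0,-1]]'
python3 -m inch '[[[0,0,-0.6],0.75,-1],[[0,0,-0.2],0.75,-1],[[0,0,0],0.75,-1],[[0,0,0],0.75,-1],[[0,0,0],0,-1],[[0,0,0],0,-1],[[0,0,0],0,-1],[[0,0,0],0,-1],[[0,0,0],0,-1],[[0,0,0],0,-1]]' >/dev/null
python3 go.py 451.5 -52.5 233 1.45
```

```text
t: 34.45
eef_pos: [649.1, 80.1, 190.0]
tcp_rot: [-3.141, -0.0, 1.713]
ft_force: [-0.3, -0.1, -0.3]
opening: 0.997
grip_force: 0.0
now [-2.589 -3.011  0.056]
afterturn [-2.592 -3.008  0.056]
turn 0.013 t 35.7 pos [649.4  80.1 236.3] rpy [-3.142  0.     1.451] open 0.998 0.0 [ 0.  -0.1  0.1]
```

```bash

python3 -m inch '[[[-0.25,-0.3,0],0,-1],[[-0.4,-0.45,0],0,-1],[[-0.5,-0.58,0],0,-1],[[-0.5,-0.58,0],0,-1],[[-0.4,-0.47,0],0,-1],[[-0.3,-0.35,0],0,-1],[[-0.15,-0.18,0],0,-1],[[-0.09,-0.1,0],0,-1],[[0,0,0],0,-1],[[0,0,0],0,-1]]' >/dev/null
python3 - <<'E'
from fit import *
ps=[eyes.read_camera(n) for n in("top","side")];save(ps[0],"top6.png")
for k,g,z,y in(("flat",(451.5,-52.5,-.12),10,True),("slim",(650,80,0),10,False)):
  for q in ps:
    try:print(k,fit(k,[q],g,z,y))
    except Exception as e:print(k,e)
E
python3 go.py 451.5 -52.5 85.5 1.45
```

```text
flat (array([ 4.515e+02, -5.250e+01, -1.200e-01]), [])
flat (array([ 4.50149975e+02, -5.26615030e+01, -1.29667420e-01]), [np.float64(0.9130990415335464)])
slim (array([6.50677594e+02, 8.03896011e+01, 1.59500960e-02]), [np.float64(0.9460731089395584)])
slim (array([6.51181047e+02, 7.84243794e+01, 1.67445484e-02]), [np.float64(0.9461196999846931)])
now [-2.000e-03 -3.000e-03  2.514e+00]
afterturn [-2.000e-03 -3.000e-03  2.514e+00]
turn 0.015 t 37.25 pos [451.7 -52.4 236.3] rpy [-3.141  0.     1.451] open 0.996 0.0 [-0.4 -0.1 -0.9]
```

View pics/top6.png

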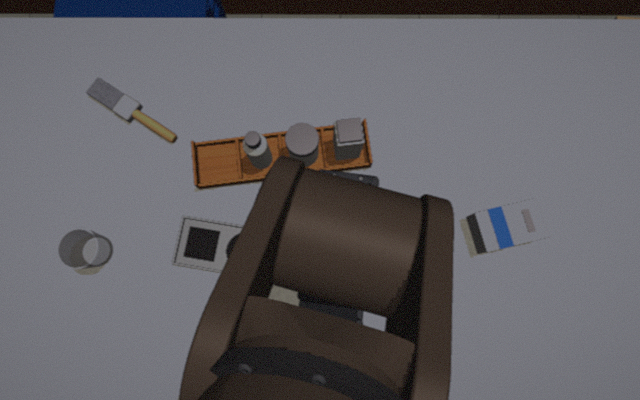

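The rack holds slim (257,150), jar (302,143) and square (347,140), all upright, and the left pocket (217,162) is free. Last is the flat bottle.

```bash

python3 -m inch '[[[0,-0.01,0.35],0,-1],[[0,0,0.4],0,-1],[[0,0,0.4],0,-1],[[0,0,0.4],0,-1],[[0,0,0.4],0,-1],[[0,0,0.3],0,-1],[[0,0,0.16],0,-1],[[0,0,0.1],0,-1],[[0,0,0],0,-1],[[0,0,0],0,1]]'
python3 -m inch '[[[0,0,0],0,1],[[0,0,0],0,1],[[0,0,0],0,1],[[0,0,0],0,1],[[0,0,0],0,1],[[0,0,0],0,1],[[0,0,-0.1],0,1],[[0,0,-0.2],0,1],[[0,0,-0.4],0,1],[[0,0,-0.5],0,1]]'
python3 -m inch '[[[0,0,-0.5],-0.6,1],[[0,0,-0.5],-0.6,1],[[0,0,-0.4],-0.6,1],[[0,0,-0.1],-0.6,1],[[0,0,0],-0.6,1],[[0,0,0],0,1],[[0,0,0],0,1],[[0,0,0],0,1],[[0,0,0],0,1],[[0,0,0],0,1]]' >/dev/null
python3 go.py 638.5 159.3 85.7 1.713
```

```text
t: 38.5
eef_pos: [451.2, -52.5, 86.2]
tcp_rot: [3.141, 0.0, 1.451]
ft_force: [0.3, 0.2, -0.3]
opening: 0.941
grip_force: 0.0
t: 39.75
eef_pos: [450.7, -52.4, 159.0]
tcp_rot: [-3.141, 0.0, 1.451]
ft_force: [0.1, 0.2, -2.7]
opening: 0.363
grip_force: 29.3
now [3.052 3.594 2.701]
afterturn [3.051 3.595 2.701]
turn -0.004 t 41.0 pos [450.9 -52.5 247.8] rpy [-3.141 -0.     1.713] open 0.361 29.294656813144684 [ 0.8 -0.5 -3. ]
```

```bash

python3 -m inch '[[[0.15,0.18,0],0,1],[[0.3,0.35,0],0,1],[[0.4,0.47,0],0,1],[[0.45,0.53,0],0,1],[[0.45,0.53,0],0,1],[[0.45,0.53,0],0,1],[[0.4,0.47,0],0,1],[[0.25,0.3,0],0,1],[[0.15,0.18,0],0,1],[[0.05,0.05,0],0,1]]'
python3 -m inch '[[[0,0,0.3],0,1],[[0,0,0.4],0,1],[[0,0,0.4],0,1],[[0,0,0.4],0,1],[[0,0,0.35],0,1],[[0,0,0.3],0,1],[[0,0,0.25],0,1],[[0,0,0.15],0,1],[[0,0,0.08],0,1],[[0,0,0.03],0,1]]' >/dev/null
python3 - <<'E'
from h import *
save(eyes.read_camera("side"),"side7.png")
E
python3 go.py 638.5 159.3 86.2 1.713
```

```text
t: 42.25
eef_pos: [638.5, 159.9, 247.4]
tcp_rot: [-3.141, 0.0, 1.713]
ft_force: [0.4, -0.5, -3.4]
opening: 0.36
grip_force: 29.3
now [0.002 0.002 0.034]
afterturn [0.002 0.002 0.034]
turn -0.002 t 43.55 pos [638.4 159.2  88.2] rpy [3.141 0.    1.713] open 0.365 29.294579923152924 [-0.4  0.4 -2. ]
```

View pics/side7.png

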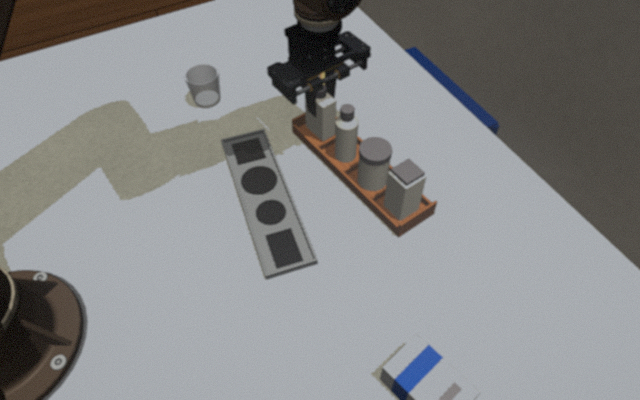

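The flat bottle is in the last pocket (320,120), 2 mm up, and all four mats are bare. I'll lower, release and retreat.

```bash

python3 -m inch '[[[0,0,0.03],0,1],[[0,0,0],0,1],[[0,0,0],0,0],[[0,0,0],0,-0.6],[[0,0,0],0,-1],[[0,0,0],0,-1],[[0,0,0],0,-1],[[0,0,-0.3],0,-1],[[0,0,-0.6],0,-1],[[0,0,-0.8],0,-1]]'
python3 -m inch '[[[0,0,-0.8],0,-1],[[0,-0.3,-0.5],0,-1],[[0,-0.6,0],0,-1],[[0,-0.6,0],0,-1],[[0,-0.6,0],0,-1],[[0,-0.4,0],0,-1],[[0,0,0],0,-1],[[0,0,0],0,-1],[[0,0,0],0,-1],[[0,0,0],0,-1]]'
python3 - <<'E'
from fit import *
np.set_printoptions(precision=3,suppress=True)
ps=[eyes.read_camera(n) for n in("top","side")];save(ps[1],"side8.png")
for k,g in(("flat",(638.5,159.3,.14)),("slim",(650,80,.14)),("jar",(661,1,.14)),("square",(672,-78,.14))):
  for q in ps:
    try:print(k,fit(k,[q],g,10,k in("flat","square")))
    except Exception as e:print(k,e)
E
```

```text
t: 44.8
eef_pos: [638.0, 159.1, 190.0]
tcp_rot: [-3.141, 0.0, 1.713]
ft_force: [0.4, 0.6, -0.1]
opening: 1.0
grip_force: 0.0
t: 46.05
eef_pos: [490.3, 138.0, 266.2]
tcp_rot: [-3.141, 0.0, 1.713]
ft_force: [0.8, -0.3, 0.1]
opening: 0.999
grip_force: 0.0
flat (array([638.518, 160.51 ,   0.237]), [np.float64(0.9049649291706781)])
flat (array([639.452, 161.01 ,   0.055]), [np.float64(0.9513446491940656)])
slim (array([649.862,  80.458,   0.148]), [np.float64(0.9375)])
slim (array([650.865,  79.886,   0.167]), [np.float64(0.9341170323928945)])
jar (array([662.11 ,   1.363,   0.222]), [np.float64(0.9607337630143777)])
jar (array([662.085,   0.129,   0.171]), [np.float64(0.9613405053983979)])
square (array([672.781, -77.656,   0.112]), [np.float64(0.9423037402383888)])
square (array([672.889, -79.578,   0.243]), [np.float64(0.9248932591538362)])
```

View pics/side8.png

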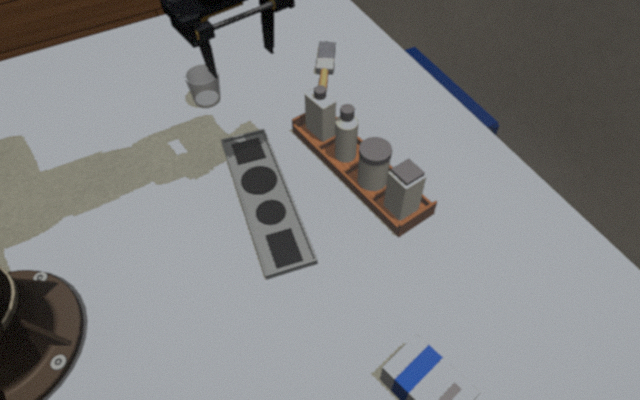

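All four stand upright in their pockets, each within 2 mm of centre by the fits, and the gripper is clear.

```bash
python3 -c "
from cell import env
print(env.job_done())"
```

```text
the job is handed in; nothing more can be done
None
```

I moved all four supplies into the rack in reverse order (from the robot's left: flat, slim, jar, square), each upright and about 2 mm or less from its pocket centre by the camera fits. I handed the job in after about 47 of the 120 s; the hand-in call returned no verdict.

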